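# File a sample board in the lever arch file

### The arm

A 7-joint arm with a two-finger parallel gripper is mounted at the origin on the work surface. World frame = base frame: x ahead of the robot, y to its left, z up, the work surface at z = 0. Lengths are in m, angles in degrees, forces in N, time in s.
With the tool pointing down it reaches from about 0.425 to 0.875 m from the base axis. Payload 4.7 kg.
Tool frame: the origin (TCP) lies on the mounting face of the last link; the fingertips stand 182 mm ahead of it and the grasp point (between the pads) lies 164 mm ahead of it; z points along the fingers, y is the line along which they close (so a half turn about z gives the same grasp; the last joint's range is limited). The gripper opens to 87 mm and grips with 3 to 60 N. Pads are 19 mm wide; open, the fingers measure 117 mm over their backs; the gripper's body (75 mm by 190 mm) begins 51 mm behind the grasp point.
Start: joints at [-68.234, 18.392, -4.016, 83.108, 1.295, 78.541, -3.26], TCP at [0.233, 0.607, 0.405] pointing down, gripper open.
Joint ranges: [-163.93, 163.93], [-17.29, 119.83], [-79.2, 71.16], [3.27, 140.29], [-89.18, 269.18], [5.43, 117.66], [-154.24, 154.24]. Speed limits (degrees/s): [147.25, 147.25, 180, 180, 180, 180, 180].

### API

Orientations are given as [roll, pitch, yaw] about the fixed x, y, z axes, in that order (R = Rz(yaw) Ry(pitch) Rx(roll)).
In Python, from cell import env gives the robot as it stands.
- The arm moves only by the tool servo_tool, never from a script. Its argument "plan" is a list of rows, each an object with "xyz": the shift along the tool's x, y, z in cm, a list of three; "twist": the turn, a rotation vector about the tool's x, y, z in degrees, a list of three; "jaw": the closure, from 0 (fully open) to 1 (shut). In form: [{"xyz": [x, y, z], "twist": [wx, wy, wz], "jaw": jaw}, ...]. A call has 1 to 10 rows; each row is the pose to reach, as a shift and turn from the pose commanded when the call began, along the tool's axes at that moment; what a row does not reach only later rows make up. A row lasts 1/12 s, in which the tool goes at most 41.7 mm and 7.16 degrees, less where a joint would pass 70% of its speed; a pose out of reach is approached as far as the arm can. A call with a gripper value outside its range is refused whole. The fingers move at their own pace and stop on an object; "newtons" is the grip in N (left out, the last holds). Time passes only in rows, so rows that repeat a pose let the fingers close. It gives the time, the measured TCP pose, the force, the opening and the grip force at its end, in the units of the state.
- env.get_obs(): the state, without advancing time (a new reading comes with each control period).
- env.read_camera(name): name is "scene" or "top"; returns a dict with "img" (384x512x3 uint8, red, green, blue), "camera_matrix" (3x3 intrinsics, pixels), "R" (3x3) and "t" (3): a world point X has camera coordinates R X + t. Camera axes: x right, y down, z forward; pixel columns grow to the right and rows downward; lengths in m; the calibration is good to about 2 mm. A picture is of the moment at which its call begins. There is no depth.
- env.sign_off(): hands the job in; it is judged then, once.
The state is a dict: "time_s": time; "qpos": joint angles; "joint_velocities": joint speeds; "effort": joint torques, N m; "tool_pos": TCP position; "tool_rot": TCP orientation; "force": force on the tool from outside, world axes, zero at the start; "wrist_torque": the same for the moment, N m; "grip_width": finger opening in m; "grasp_force": force on a finger pad.
Only numpy, scipy, OpenCV 4.12 (cv2) and the standard library are available. Lean on these libraries where they do the work, as an engineer would, in place of code of your own. Each camera call takes 0.05 s, during which the arm holds its last target. There are 200 camera calls.

### The job

Lift the lever of the lever arch file so that its rings spring open, then slip the punched sample board over the two upright posts until it lies flat on the sheet already filed there, with its wood block on the side away from the rings. Then push the lever down again by its thumb button to shut the rings, and when it is fully down keep pressing on the button firmly, but without forcing it, for about a second. Let go and leave everything else on the table where it is.

Things in the scene. Friction and masses are not known exactly. Their poses are not given: they have to be found in the camera images.
- file: lever arch file, open, fixed to the table: black cover plate 6 mm thick (x -110 to 60, y -80 to 70 mm), steel mechanism, one grey sheet 100 x 120 mm already filed. Origin on the table below the middle between the two posts; y runs along the line of the posts to the lever's end, x from the posts to the arches, z up. Steel posts, 6 mm in diameter, at y = -40 and 40, x = 0 mm
- post_base (a point): point midway between the posts on top of the sheet already filed, 12 mm above the table: the level on which the board has to lie; axes as the file's. The post tops are 50 mm above the table, tapered over the last 8 mm to 2.4 mm in diameter
- arches (a joint): angle of the two ring arches (5 mm wire), rad: 0 shut, about 0.58 open; driven by the lever. They turn about a bar parallel to the file's y at x = 34 mm, 14 mm above the table; shut, they curve over (top 61 mm above the table) to the post tops; open, their ends stand about 26 mm from the posts
- lever (a joint): lever angle, rad: 0 fully down (rings shut), 1.0 fully up (open). Down, it points level along the file's +y, 30 mm above the table. Sprung over centre: lifting the end by the first 7 mm or so needs a few N, then it drives itself up; pressing it down from open takes up to about 17 N, less and less towards the bottom; only over the last few mm does it pull itself shut onto a hard stop
- lever_hinge (a point): point on the lever's hinge axis (parallel to the file's x): at x = 30, y = 50 mm of the file, 30 mm above the table. The lever is flat steel, 14 mm wide, 4 mm thick
- board: the punched sample board, loose, about 0.15 kg: light wooden plate 100 x 120 x 5 mm with a dark wood block of SQUARE section glued on its top. Origin: centre of the plate's underside, z up. Block 30 mm (x) x 36 mm (y), from z = 5 to 39 mm, centred at x = -10, y = 0 mm. Two holes through the plate, 9 mm in diameter, at x = +36, y = -40 and +40 mm
- holes_mid (a point): point midway between the two holes on the board's underside; axes as the board's. Filed, it lies on post_base with the board's axes along the file's
- blank_board: the other sample board, same plate but without holes, with a ROUND block (36 mm in diameter); to be left alone. Origin: centre of its underside
- spool_a: thread spool, 36 mm in diameter, 52 mm tall, bystander; origin at its foot
- spool_b: thread spool, 36 mm in diameter, 52 mm tall, bystander; origin at its foot
- hammer: upholsterer's hammer lying on the table, bystander
- glue: white glue bottle, 56 mm in diameter, 150 mm tall, bystander; origin at its foot
- tack_tin: tin, 64 mm in diameter, 50 mm tall, bystander; origin at its foot
- tailor_chalk: block of chalk, 60 x 45 x 18 mm, bystander; origin at its underside
- thumb_grip: thumb piece on the lever's free end; origin 95 mm from the hinge axis, on the axis of a steel cross pin (12 mm thick, 22 mm long along the file's x) whose ends can be pinched from above; z up when the lever is down. On top a black ball button, 14 mm in diameter, on a screwed stem: its top is 21 to 29 mm above the origin, how much is not measured. Press on it with 8 to 30 N

How it is judged (in metres and radians):
On the way, in this order (a step that is already met when the one before it is completed fails the run):
1. the lever is up and the rings are open (value of joint lever above 0.85 rad), for 0.2 s.
2. the punched board lies flat at the foot of both posts while the rings are still open (value of joint lever above 0.7 rad and horizontal distance between holes_mid and post_base below 0.005 m and z of holes_mid in the frame of post_base below 0.004 m and x of board in the frame of file below -0.02 m and angle between board's own z axis and vertical below 0.06 rad), for 0.2 s.
3. the lever is fully down and its thumb button is being pressed with 8 N or more (value of joint lever below 0.025 rad and contact force between the fingers and thumb_grip above 8 N), for 0.5 s.
At the end, for the whole second after the job is handed in: Lever within 0.025 rad of fully down; punched board at rest (under 0.02 m/s) on the filed sheet: holes' middle within 5 mm of the posts' middle, underside from 3 mm below to 4 mm above the sheet, tilt under 0.06 rad, board origin over 20 mm from the posts away from the rings (value of joint lever below 0.025 rad and horizontal distance between holes_mid and post_base below 0.005 m and z of holes_mid in the frame of post_base between -0.003 and 0.004 m and x of board in the frame of file below -0.02 m and angle between board's own z axis and vertical below 0.06 rad and linear speed of board below 0.02 m/s); the robot touches nothing.
It fails at once if the lever is forced: more than 30 N between the robot and the thumb piece (contact force between any of the fingers, the arm and thumb_grip above 30 N).
It fails at once if another thing on the table is moved by more than 25 mm (distance of any of blank_board, spool_a, spool_b, hammer, glue, tack_tin, tailor_chalk from where it was at the start of the episode above 0.025 m).
It also fails if it takes over 72 s, if anything falls off the work surface, if the arm or the gripper's body presses on something with over 40 N, if the wrist force passes 120 N, or if a joint passes its speed limit or range.

## Working session

There is one attempt and no reset: what is moved stays moved. The work goes in short steps, Python scripts to look and compute and a tool call to move; the robot and the scene stay as the last step left them, time stands still between calls to the robot, and variables do not carry over. Pictures are saved under pics/ and viewed, at most 10 in all, crops included, and the job is handed in when it is done.

Besides the shell and the picture viewer there is one more tool, called after ">>>" as name(argument=value, ...) on one line, values as JSON. servo_tool: Moves the arm, as the interface text tells. Its arguments: {"type":"object","properties":{"plan":{"type":"array","items":{"type":"object","properties":{"xyz":{"type":"array","items":{"type":"number"}},"twist":{"type":"array","items":{"type":"number"}},"jaw":{"type":"number"}}}},"newtons":{"type":"number"}},"required":["plan"]}

```bash
mkdir -p pics
cat > h.py <<'E'
import numpy as np, cv2
from cell import env
from scipy.spatial.transform import Rotation as Ro
def snap(name,fn=None,crop=None,scale=1):
    c=env.read_camera(name); im=c["img"][:,:,::-1]
    np.savez(f"/tmp/{name}.npz",**{k:np.array(v) for k,v in c.items()})
    if crop: im=im[crop[1]:crop[3],crop[0]:crop[2]]
    if scale!=1: im=cv2.resize(im,None,fx=scale,fy=scale,interpolation=cv2.INTER_CUBIC)
    if fn: cv2.imwrite("pics/"+fn,im)
    return c
def cam(name):
    return dict(np.load(f"/tmp/{name}.npz"))
def back(c,u,v,z):
    d=np.linalg.solve(c["camera_matrix"],[u,v,1.]);R=c["R"];o=-R.T@c["t"];d=R.T@d
    return o+d*(z-o[2])/d[2]
def proj(c,X):
    p=c["camera_matrix"]@(c["R"]@np.array(X,float)+c["t"].ravel()); return p[:2]/p[2]
E
python3 - <<'E'
from h import *
for n in("scene","top"):
    c=snap(n,n+"0.png",scale=1.5)
    print(n,c["camera_matrix"].tolist(),(-c["R"].T@c["t"]).round(3),c["R"].round(2).tolist())
print(env.get_obs())
E
```

```text
scene [[459.2528565497267, 0.0, 259.4621332788978], [0.0, 459.2528565497267, 195.3961138293941], [0.0, 0.0, 1.0]] [1.002 0.496 1.057] [[-0.74, 0.67, 0.0], [0.55, 0.61, -0.57], [-0.39, -0.42, -0.82]]
top [[450.1757368800464, 0.0, 257.1475957442587], [0.0, 450.1757368800464, 185.71525451905947], [0.0, 0.0, 1.0]] [ 3.670e-01 -1.000e-03  1.442e+00] [[0.0, -1.0, 0.0], [-0.99, -0.0, -0.13], [0.13, -0.0, -0.99]]
{'time_s': 0.1, 'qpos': array([-68.23311639,  18.43597595,  -4.0143782 ,  83.16760921,
         1.29541377,  78.54098608,  -3.25949021]), 'joint_velocities': array([ 0.06501344, -0.10866471, -0.05982439, -0.1741702 ,  0.03542815,
        0.00272913,  0.02513028]), 'effort': array([-1.01654445e-03, -4.92573524e+01, -4.06236621e-01, -3.13400531e+01,
       -6.40669232e-02,  3.94377764e-02,  6.64646245e-05]), 'tool_pos': array([0.2324833 , 0.60681136, 0.40375992]), 'tool_rot': array([-1.79900678e+02,  6.20507236e-03,  1.59042208e+02]), 'force': array([-0.34639085,  0.05392071, -1.04391443]), 'wrist_torque': array([ 0.00927647, -0.03319687,  0.04481599]), 'grasp_force': 0.0, 'grip_width': 0.08736665911366337}
```

View pics/scene0.png

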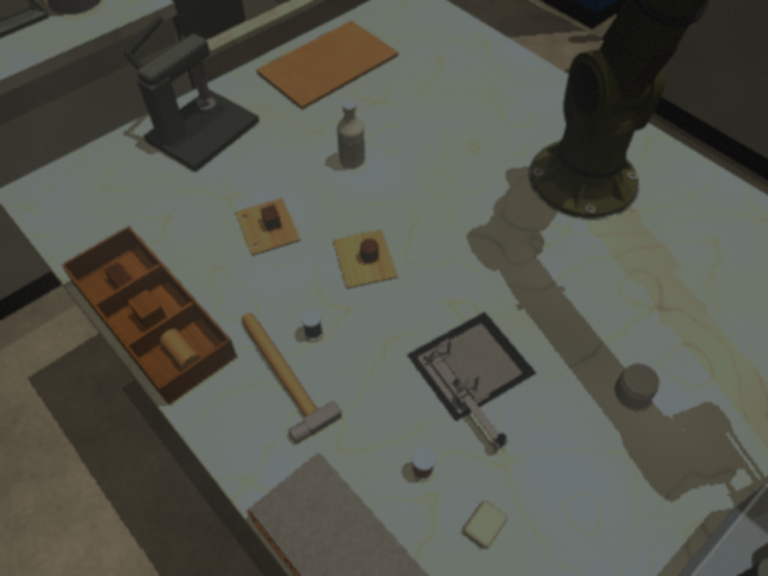

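View pics/top0.png

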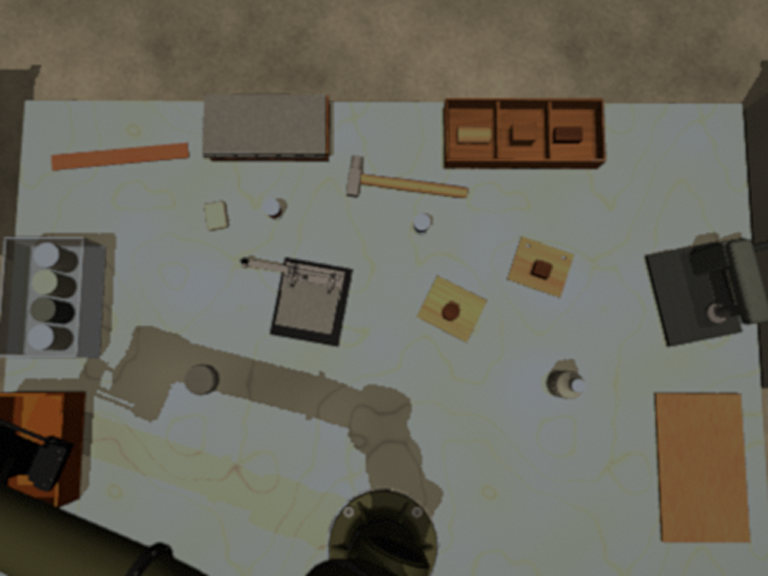

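Run:
```python
from h import *
P=[]
for n,(x,y,w,h) in (("top",(150,160,100,75)),("top",(325,148,72,54)),("scene",(264,205,108,81)),("scene",(148,125,72,54))):
    im=cam(n)["img"][:,:,::-1][y:y+h,x:x+w]
    k=400/w; print(n,x,y,k)
    im=cv2.resize(im,(400,300),interpolation=cv2.INTER_CUBIC)
    P.append(np.clip(im.astype(float)*1.7,0,255).astype(np.uint8))
cv2.imwrite("pics/m1.png",np.vstack([np.hstack(P[:2]),np.hstack(P[2:])]))
```

```text
top 150 160 4.0
top 325 148 5.555555555555555
scene 264 205 3.7037037037037037
scene 148 125 5.555555555555555
```

View pics/m1.png

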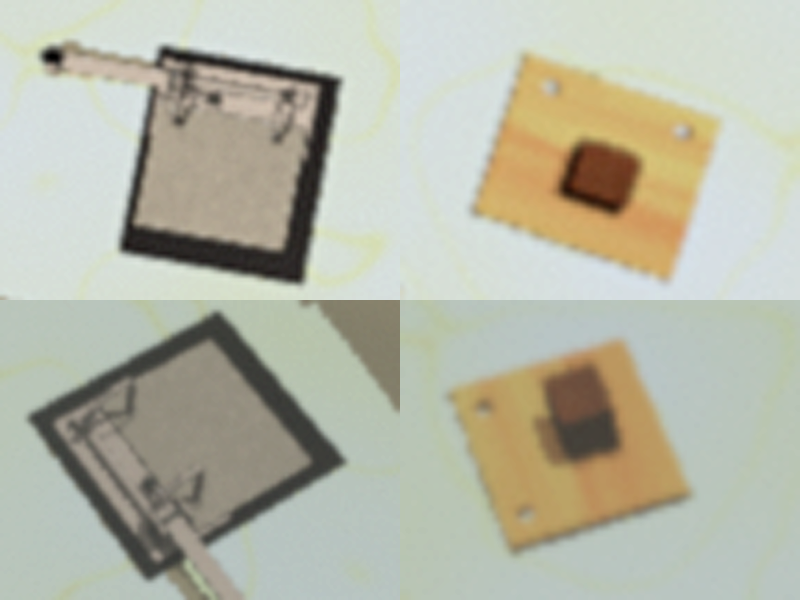

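```bash
cat > fit.py <<'E'
from h import *
from scipy.optimize import least_squares
def fit(obs,g,z):
    # obs: list (cam, off, k, panel pts, model pts(mm))
    def res(p,sel=None):
        r=[]
        for i,(n,o,k,px,m) in enumerate(obs):
            if sel is not None and i!=sel: continue
            c=cam(n);co,s=np.cos(p[2]),np.sin(p[2])
            for a,b in zip(px,m):
                b=np.array(b)/1000.
                X=[p[0]+co*b[0]-s*b[1],p[1]+s*b[0]+co*b[1],b[2] if len(b)>2 else z]
                r.append(proj(c,X)-((np.array(a)+.5)/k-.5+o))
        return np.ravel(r)
    for sel in (None,)+tuple(range(len(obs))):
        s=least_squares(res,g,args=(sel,)); print(sel,(s.x[:2]*1000).round(1),np.degrees(s.x[2]).round(2),"res",s.fun.round(2))
E
python3 - <<'E'
from fit import *
F=[(60,70),(60,-80),(-110,-80),(-110,70)]
B=[(50,60),(50,-60),(-50,-60),(-50,60),(36,40),(36,-40)]
sh=lambda L,dx,dy:[(a-dx,b-dy) for a,b in L]
fit([("top",(150,160),4,[(161,46),(342,78),(304,284),(120,250)],F),
 ("scene",(264,205),400/108,sh([(150,580),(28,415),(221,312),(346,462)],0,300),F)],[.6,.1,-.1],.006)
fit([("top",(325,148),400/72,sh([(523,53),(721,120),(670,282),(472,212),(549,87),(683,131)],400,0),B),
 ("scene",(148,125),400/72,sh([(513,552),(448,393),(626,340),(691,495),(526,513),(485,405)],400,300),B)],[.6,-.3,-.3],.005)
E
```

```text
None [525.9 155. ] -10.08 res [-0.88 -0.37 -0.43 -0.17 -0.78  0.52 -1.14  0.59 -0.82 -0.18 -0.65 -0.32
 -0.73 -0.9   0.05 -0.4 ]
0 [526.4 152.5] -10.01 res [-0.12 -0.49  0.34 -0.35  0.08  0.34 -0.3   0.48]
1 [525.8 156.8] -10.17 res [-0.32  0.26 -0.13  0.03 -0.15 -0.51  0.61  0.08]
None [ 576.6 -337.7] -19.28 res [ 0.12  0.06 -0.27  0.17 -0.41  0.01 -0.29  0.26 -0.03 -0.02 -0.62  0.18
 -0.53 -0.53  0.11 -0.46 -0.55 -0.25  0.09 -0.5  -0.18  0.11 -0.29  0.61]
0 [ 577.  -338.6] -19.05 res [ 0.3   0.01 -0.04 -0.03 -0.07 -0.14  0.02  0.24  0.18 -0.1  -0.39  0.02]
1 [ 576.6 -336.7] -19.52 res [-0.4  -0.36  0.4  -0.36 -0.22 -0.06  0.27 -0.24 -0.01  0.29 -0.03  0.74]
```

```bash
cat >> h.py <<'E'
FP=np.array([525.9,155.0])/1000; FY=-10.08
def f2w(x,y,z=0):
    c,s=np.cos(np.radians(FY)),np.sin(np.radians(FY))
    return np.array([FP[0]+(c*x-s*y)/1000,FP[1]+(s*x+c*y)/1000,z/1000])
def delta(g,yaw,tilt=0,off=.164):
    """g: world point for the tool point `off` ahead of TCP; tilt about world axis of file x, deg"""
    o=env.get_obs();R0=Ro.from_euler("xyz",o["tool_rot"],degrees=True);p0=o["tool_pos"]
    R=Ro.from_rotvec(np.radians(tilt)*np.array([np.cos(np.radians(FY)),np.sin(np.radians(FY)),0]))*Ro.from_euler("xyz",[180,0,yaw],degrees=True)
    p=np.array(g)-R.apply([0,0,off])
    print("d cm",(R0.inv().apply(p-p0)*100).round(2),"twist",(R0.inv()*R).as_rotvec(degrees=True).round(2),"from",p0.round(4),o["tool_rot"].round(2),"F",np.round(o["force"],1))
E
python3 - <<'E'
from h import *
c=cam("top"); print(proj(c,f2w(30,145,48)),(50.5)/4-.5+150,57.5/4-.5+160, back(c,162.1,173.9,.048))
c=cam("scene"); print(proj(c,f2w(30,145,48)),[501/1.5,439/1.5],back(c,334,292.6,.048))
delta(f2w(30,145,90),79.9)
E
```

```text
[161.63682333 173.72195746] 162.125 173.875 [0.58025651 0.29104654 0.048     ]
[333.68984189 291.33689091] [334.0, 292.6666666666667] [0.58259974 0.29513748 0.048     ]
d cm [-43.77 -16.87  15.01] twist [-8.000e-02  7.000e-02  7.914e+01] from [0.2325 0.6068 0.4038] [-1.7990e+02  1.0000e-02  1.5904e+02] F [-0.3  0.1 -1. ]
```

>>> servo_tool(plan=[{"xyz": [-43.8,-16.9,10],"twist": [0,0,79.1],"jaw": 0.5},{"xyz": [-43.8,-16.9,10],"twist": [0,0,79.1],"jaw": 0.5},{"xyz": [-43.8,-16.9,10],"twist": [0,0,79.1],"jaw": 0.5},{"xyz": [-43.8,-16.9,10],"twist": [0,0,79.1],"jaw": 0.5},{"xyz": [-43.8,-16.9,10],"twist": [0,0,79.1],"jaw": 0.5},{"xyz": [-43.8,-16.9,12],"twist": [0,0,79.1],"jaw": 0.5},{"xyz": [-43.8,-16.9,15],"twist": [0,0,79.1],"jaw": 0.5},{"xyz": [-43.8,-16.9,15],"twist": [0,0,79.1],"jaw": 0.5},{"xyz": [-43.8,-16.9,15],"twist": [0,0,79.1],"jaw": 0.5},{"xyz": [-43.8,-16.9,15],"twist": [0,0,79.1],"jaw": 0.5}], newtons=10)

```text
time_s: 0.93
tool_pos: [0.5285, 0.3392, 0.2842]
tool_rot: [-180.0, 0.0, 87.1]
force: [-0.3, -0.0, 0.2]
grip_width: 0.0442
grasp_force: 0.0
```

>>> servo_tool(plan=[{"xyz": [0,0,0],"twist": [0,0,0],"jaw": 0.5},{"xyz": [0,0,0],"twist": [0,0,0],"jaw": 0.5},{"xyz": [0,0,0],"twist": [0,0,0],"jaw": 0.5}])

```text
time_s: 1.18
tool_pos: [0.5273, 0.341, 0.2846]
tool_rot: [-179.9, 0.0, 87.4]
force: [-0.4, 0.2, -0.2]
grip_width: 0.0437
grasp_force: 0.0
```

Run:
```python
from h import *
P=[]
for n,(x,y,w,h) in (("top",(130,140,100,75)),("scene",(290,240,96,72))):
    snap(n)
    im=cam(n)["img"][:,:,::-1][y:y+h,x:x+w]
    im=cv2.resize(im,(400,300),interpolation=cv2.INTER_CUBIC)
    P.append(np.clip(im.astype(float)*1.7,0,255).astype(np.uint8))
cv2.imwrite("pics/m2.png",np.hstack(P))
delta(f2w(30,145,30),79.9)
o=env.get_obs(); print(o["time_s"],o["grip_width"],o["qpos"].round(0))
```

```text
d cm [-4.78  5.64  9.14] twist [-0.02 -0.07  7.71] from [0.5265 0.3425 0.2854] [-1.7998e+02 -7.0000e-02  8.7610e+01] F [-0.2  1.4  0. ]
1.2833 0.0434159338500768 [-48.  21.  16.  95.  -6.  65. -33.]
```

View pics/m2.png

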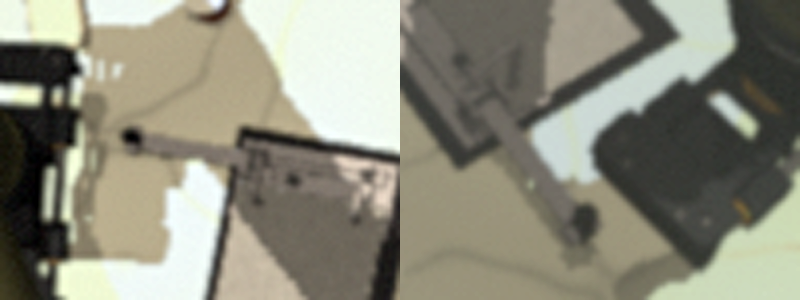

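>>> servo_tool(plan=[{"xyz": [-4.8,5.6,2],"twist": [0,0,7.7],"jaw": 0.5},{"xyz": [-4.8,5.6,2],"twist": [0,0,7.7],"jaw": 0.5},{"xyz": [-4.8,5.6,3],"twist": [0,0,7.7],"jaw": 0.5},{"xyz": [-4.8,5.6,3],"twist": [0,0,7.7],"jaw": 0.5},{"xyz": [-4.8,5.6,3],"twist": [0,0,7.7],"jaw": 0.5}])

```text
time_s: 1.7
tool_pos: [0.5804, 0.2918, 0.255]
tool_rot: [-179.9, -0.0, 79.8]
force: [0.4, 0.6, 0.5]
grip_width: 0.0434
grasp_force: 0.0
```

Run:
```python
from h import *
P=[]
for n,(x,y,w,h) in (("top",(120,140,80,60)),("scene",(290,240,96,72))):
    snap(n)
    im=cam(n)["img"][:,:,::-1][y:y+h,x:x+w]
    im=cv2.resize(im,(400,300),interpolation=cv2.INTER_CUBIC)
    P.append(np.clip(im.astype(float)*2.2,0,255).astype(np.uint8))
cv2.imwrite("pics/m3.png",np.hstack(P))
delta(f2w(30,145,30),79.9)
o=env.get_obs(); print(o["time_s"],o["grip_width"],o["qpos"].round(0))
```

```text
d cm [-0.02  0.05  6.19] twist [-0.01 -0.11  0.03] from [0.5803 0.2927 0.2559] [-1.7999e+02 -1.1000e-01  7.9930e+01] F [-0.1  0.5  0.2]
1.8 0.0434282254419517 [-44.  25.  18.  93.  -9.  63. -33.]
```

View pics/m3.png

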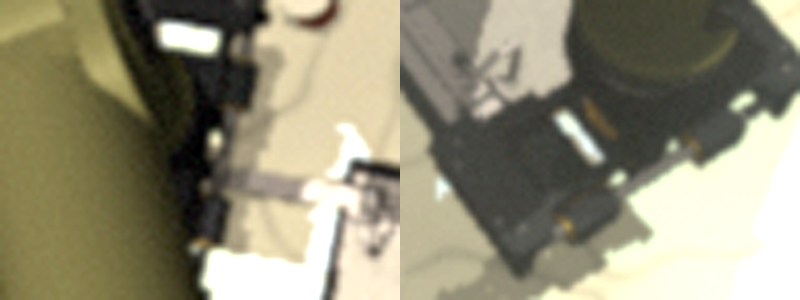

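>>> servo_tool(plan=[{"xyz": [0,0,2],"twist": [0,0,0],"jaw": 0.5},{"xyz": [0,0,4],"twist": [0,0,0],"jaw": 0.5},{"xyz": [0,0,5],"twist": [0,0,0],"jaw": 0.5},{"xyz": [0,0,6.2],"twist": [0,0,0],"jaw": 0.5},{"xyz": [0,0,6.2],"twist": [0,0,0],"jaw": 0.5},{"xyz": [0,0,6.2],"twist": [0,0,0],"jaw": 0.5}])

```text
time_s: 2.3
tool_pos: [0.5811, 0.2908, 0.1931]
tool_rot: [-180.0, 0.0, 79.8]
force: [0.1, 0.8, -0.2]
grip_width: 0.0435
grasp_force: 0.0
```

>>> servo_tool(plan=[{"xyz": [0,0,0],"twist": [0,0,0],"jaw": 0.7},{"xyz": [0,0,0],"twist": [0,0,0],"jaw": 0.8},{"xyz": [0,0,0],"twist": [0,0,0],"jaw": 0.85},{"xyz": [0,0,0],"twist": [0,0,0],"jaw": 0.85},{"xyz": [0,0,0],"twist": [0,0,0],"jaw": 0.85},{"xyz": [0,0,0],"twist": [0,0,0],"jaw": 0.85}], newtons=8)

```text
time_s: 2.8
tool_pos: [0.5813, 0.2905, 0.1937]
tool_rot: [-180.0, -0.0, 79.7]
force: [-1.8, -0.5, 3.3]
grip_width: 0.022
grasp_force: 8.0
```

>>> servo_tool(plan=[{"xyz": [0,0,-0.47],"twist": [0,0,0],"jaw": 0.85},{"xyz": [-0.05,0,-0.95],"twist": [0,0,0],"jaw": 0.85},{"xyz": [-0.11,0,-1.42],"twist": [0,0,0],"jaw": 0.85},{"xyz": [-0.19,0,-1.89],"twist": [0,0,0],"jaw": 0.85},{"xyz": [-0.42,0,-2.81],"twist": [0,0,0],"jaw": 0.85},{"xyz": [-0.75,0,-3.7],"twist": [0,0,0],"jaw": 0.85},{"xyz": [-1.16,0,-4.55],"twist": [0,0,0],"jaw": 0.85},{"xyz": [-1.16,0,-4.55],"twist": [0,0,0],"jaw": 0.85}])

```text
time_s: 3.47
tool_pos: [0.5792, 0.2775, 0.2419]
tool_rot: [-180.0, -0.0, 79.6]
force: [-5.3, -1.3, 9.4]
grip_width: 0.0213
grasp_force: 8.0
```

>>> servo_tool(plan=[{"xyz": [-0.5,0,-0.81],"twist": [0,0,0],"jaw": 0.85},{"xyz": [-1.07,0,-1.57],"twist": [0,0,0],"jaw": 0.85},{"xyz": [-1.72,0,-2.26],"twist": [0,0,0],"jaw": 0.85},{"xyz": [-2.43,0,-2.89],"twist": [0,0,0],"jaw": 0.85},{"xyz": [-3.05,0,-3.35],"twist": [0,0,0],"jaw": 0.85},{"xyz": [-3.05,0,-3.35],"twist": [0,0,0],"jaw": 0.85},{"xyz": [-3.05,0,-3.35],"twist": [0,0,0],"jaw": 0.85}])

```text
time_s: 4.05
tool_pos: [0.5737, 0.2481, 0.2728]
tool_rot: [-180.0, 0.0, 79.7]
force: [-4.6, -1.3, 5.6]
grip_width: 0.0218
grasp_force: 8.0
```

>>> servo_tool(plan=[{"xyz": [0,0,0],"twist": [0,0,0],"jaw": 0.5},{"xyz": [0,0,0],"twist": [0,0,0],"jaw": 0.5},{"xyz": [0,0,0],"twist": [0,0,0],"jaw": 0.5},{"xyz": [0,0,-4],"twist": [0,0,0],"jaw": 0.4},{"xyz": [0,0,-8],"twist": [0,0,0],"jaw": 0.4},{"xyz": [-4,0,-10],"twist": [0,0,0],"jaw": 0.4},{"xyz": [-8,0,-10],"twist": [0,0,0],"jaw": 0.4}])

```text
time_s: 4.63
tool_pos: [0.5611, 0.1743, 0.3771]
tool_rot: [179.5, -0.3, 80.1]
force: [1.2, -0.6, 0.4]
grip_width: 0.0515
grasp_force: 0.0
```

Run:
```python
from h import *
# block centre of board at (-10,0) in board frame
a=np.radians(-19.28); R=np.array([[np.cos(a),-np.sin(a)],[np.sin(a),np.cos(a)]])
g=np.array([.5766,-.3377])+R@[-.010,0]; print(g)
delta([*g,.10],70.7)
```

```text
[ 0.56716084 -0.33439815]
d cm [-50.07   9.25  11.1 ] twist [ 0.45 -0.36  9.41] from [0.5611 0.1743 0.3771] [179.53  -0.33  80.11] F [ 1.2 -0.6  0.4]
```

>>> servo_tool(plan=[{"xyz": [-49,9.2,0],"twist": [0,0,9.4],"jaw": 0.4},{"xyz": [-49,9.2,0],"twist": [0,0,9.4],"jaw": 0.4},{"xyz": [-49,9.2,4],"twist": [0,0,9.4],"jaw": 0.4},{"xyz": [-49,9.2,8],"twist": [0,0,9.4],"jaw": 0.4},{"xyz": [-49,9.2,8],"twist": [0,0,9.4],"jaw": 0.4},{"xyz": [-49,9.2,8],"twist": [0,0,9.4],"jaw": 0.4},{"xyz": [-49,9.2,8],"twist": [0,0,9.4],"jaw": 0.4},{"xyz": [-49,9.2,8],"twist": [0,0,9.4],"jaw": 0.4},{"xyz": [-49,9.2,8],"twist": [0,0,9.4],"jaw": 0.4},{"xyz": [-49,9.2,8],"twist": [0,0,9.4],"jaw": 0.4}])

```text
time_s: 5.47
tool_pos: [0.5623, -0.2412, 0.3095]
tool_rot: [179.9, 0.0, 70.4]
force: [0.9, 0.6, -0.3]
grip_width: 0.0522
grasp_force: 0.0
```

>>> servo_tool(plan=[{"xyz": [-8,0,0],"twist": [0,0,0],"jaw": 0.4},{"xyz": [-8,0,0],"twist": [0,0,0],"jaw": 0.4},{"xyz": [-8,0,0],"twist": [0,0,0],"jaw": 0.4},{"xyz": [-8,0,0],"twist": [0,0,0],"jaw": 0.4}])

```text
time_s: 5.8
tool_pos: [0.5336, -0.3183, 0.3098]
tool_rot: [180.0, 0.1, 69.9]
force: [0.8, 0.1, 0.2]
grip_width: 0.052
grasp_force: 0.0
```

Run:
```python
from h import *
delta([.5672,-.3344,.026],70.7)
print(env.get_obs()["qpos"].round(0))
c=snap("top"); 
P=[]
for n,(x,y,w,h) in (("top",(150,150,100,75)),("top",(310,135,100,75)),("scene",(264,200,108,81)),("scene",(130,110,100,75))):
    if n=="scene" and x==264: snap(n)
    im=cam(n)["img"][:,:,::-1][y:y+h,x:x+w]
    P.append(np.clip(cv2.resize(im,(400,300),interpolation=cv2.INTER_CUBIC).astype(float)*1.8,0,255).astype(np.uint8))
cv2.imwrite("pics/m4.png",np.vstack([np.hstack(P[:2]),np.hstack(P[2:])]))
```

```text
d cm [-0.33  3.7  11.98] twist [ 0.01  0.13 -0.75] from [ 0.5336 -0.3183  0.3098] [1.7999e+02 1.3000e-01 6.9950e+01] F [0.8 0.1 0.2]
[ -3.  21.  39.  95. -14.  68.  19.]
```

View pics/m4.png

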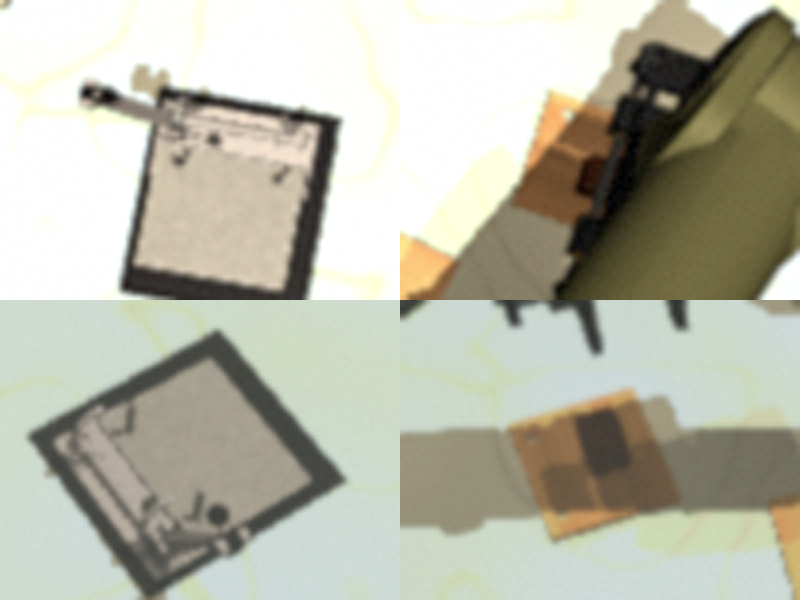

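>>> servo_tool(plan=[{"xyz": [-0.33,3.7,2],"twist": [0,0,-0.75],"jaw": 0.35},{"xyz": [-0.33,3.7,4],"twist": [0,0,-0.75],"jaw": 0.35},{"xyz": [-0.33,3.7,5.5],"twist": [0,0,-0.75],"jaw": 0.35},{"xyz": [-0.33,3.7,5.5],"twist": [0,0,-0.75],"jaw": 0.35},{"xyz": [-0.33,3.7,8],"twist": [0,0,-0.75],"jaw": 0.35},{"xyz": [-0.33,3.7,10],"twist": [0,0,-0.75],"jaw": 0.35},{"xyz": [-0.33,3.7,11.9],"twist": [0,0,-0.75],"jaw": 0.35},{"xyz": [-0.33,3.7,11.9],"twist": [0,0,-0.75],"jaw": 0.35},{"xyz": [-0.33,3.7,11.9],"twist": [0,0,-0.75],"jaw": 0.35}])

```text
time_s: 6.65
tool_pos: [0.5698, -0.329, 0.1915]
tool_rot: [-180.0, -0.0, 71.2]
force: [0.8, 0.1, -0.3]
grip_width: 0.0562
grasp_force: 0.0
```

>>> servo_tool(plan=[{"xyz": [0,0,0],"twist": [0,0,0],"jaw": 0.5},{"xyz": [0,0,0],"twist": [0,0,0],"jaw": 0.6},{"xyz": [0,0,0],"twist": [0,0,0],"jaw": 0.8},{"xyz": [0,0,0],"twist": [0,0,0],"jaw": 0.8},{"xyz": [0,0,0],"twist": [0,0,0],"jaw": 0.8},{"xyz": [0,0,0],"twist": [0,0,0],"jaw": 0.8}], newtons=30)

```text
time_s: 7.15
tool_pos: [0.5694, -0.3303, 0.1916]
tool_rot: [179.9, -0.0, 71.1]
force: [0.6, 0.2, 1.0]
grip_width: 0.0296
grasp_force: 30.0
```

>>> servo_tool(plan=[{"xyz": [0,0,-2],"twist": [0,0,0],"jaw": 0.8},{"xyz": [0,0,-5],"twist": [0,0,0],"jaw": 0.8},{"xyz": [0,0,-8],"twist": [0,0,0],"jaw": 0.8},{"xyz": [0,0,-10],"twist": [0,0,0],"jaw": 0.8},{"xyz": [0,0,-10],"twist": [0,0,0],"jaw": 0.8}])

```text
time_s: 7.57
tool_pos: [0.5701, -0.3316, 0.296]
tool_rot: [179.5, 0.0, 71.1]
force: [0.7, -0.4, -1.8]
grip_width: 0.0301
grasp_force: 30.0
```

Run:
```python
from h import *
delta(f2w(-46,4.6,62+27.6),79.92)
```

```text
d cm [ 44.33 -24.63   4.01] twist [ 0.45  0.08 -8.87] from [ 0.5701 -0.3316  0.296 ] [1.7955e+02 4.0000e-02 7.1050e+01] F [ 0.7 -0.4 -1.8]
```

>>> servo_tool(plan=[{"xyz": [4,-2.2,0],"twist": [0,0,-1],"jaw": 0.8},{"xyz": [8,-4.4,0],"twist": [0,0,-2],"jaw": 0.8},{"xyz": [12,-6.6,0],"twist": [0,0,-3],"jaw": 0.8},{"xyz": [15,-8.4,0],"twist": [0,0,-4],"jaw": 0.8},{"xyz": [18,-10,0],"twist": [0,0,-5],"jaw": 0.8},{"xyz": [21,-11.7,0],"twist": [0,0,-6],"jaw": 0.8},{"xyz": [24,-13.4,0],"twist": [0,0,-7],"jaw": 0.8},{"xyz": [27,-15,0],"twist": [0,0,-8],"jaw": 0.8},{"xyz": [30,-16.7,0],"twist": [0,0,-8.9],"jaw": 0.8},{"xyz": [32,-17.8,0],"twist": [0,0,-8.9],"jaw": 0.8}])

```text
time_s: 8.4
tool_pos: [0.503, 0.0339, 0.2897]
tool_rot: [-179.9, -0.0, 80.2]
force: [-0.6, -0.7, -2.0]
grip_width: 0.0298
grasp_force: 30.0
```

>>> servo_tool(plan=[{"xyz": [0,0,0],"twist": [0,0,0],"jaw": 0.8},{"xyz": [0,0,0],"twist": [0,0,0],"jaw": 0.8},{"xyz": [0,0,0],"twist": [0,0,0],"jaw": 0.8}])

```text
time_s: 8.65
tool_pos: [0.5042, 0.0294, 0.2902]
tool_rot: [-179.9, 0.1, 79.9]
force: [0.3, -0.1, -1.5]
grip_width: 0.0294
grasp_force: 30.0
```

Run:
```python
from h import *
delta(f2w(-46,4.6,62+27.6),79.92)
```

```text
d cm [13.21 -4.65  3.65] twist [-0.06  0.07  0.03] from [0.5042 0.0294 0.2902] [-1.7994e+02  7.0000e-02  7.9950e+01] F [ 0.3 -0.1 -1.5]
```

>>> servo_tool(plan=[{"xyz": [3,-1.2,0],"twist": [0,0,0],"jaw": 0.8},{"xyz": [6,-2.4,0],"twist": [0,0,0],"jaw": 0.8},{"xyz": [9,-3.4,0.5],"twist": [0,0,0],"jaw": 0.8},{"xyz": [11.5,-4.2,1],"twist": [0,0,0],"jaw": 0.8},{"xyz": [13.2,-4.6,2],"twist": [0,0,0],"jaw": 0.8},{"xyz": [13.2,-4.6,2.6],"twist": [0,0,0],"jaw": 0.8},{"xyz": [13.2,-4.6,2.8],"twist": [0,0,0],"jaw": 0.8},{"xyz": [13.2,-4.6,2.8],"twist": [0,0,0],"jaw": 0.8},{"xyz": [13.2,-4.6,2.8],"twist": [0,0,0],"jaw": 0.8}])

```text
time_s: 9.4
tool_pos: [0.4829, 0.166, 0.2629]
tool_rot: [180.0, 0.0, 79.8]
force: [0.6, -0.1, -1.9]
grip_width: 0.0297
grasp_force: 30.0
```

Run:
```python
from h import *
delta(f2w(-46,4.6,62+27.6),79.92)
P=[]
for n,(x,y,w,h) in (("top",(165,160,80,60)),("scene",(264,200,80,60))):
    snap(n)
    im=cam(n)["img"][:,:,::-1][y:y+h,x:x+w]
    P.append(np.clip(cv2.resize(im,(800,600),interpolation=cv2.INTER_CUBIC)[:,:].astype(float)*2.2,0,255).astype(np.uint8))
    c=cam(n)
    for y in(40,-40): print(n,"base",proj(c,f2w(0,y,12)).round(2),"top",proj(c,f2w(0,y,50)).round(2))
cv2.imwrite("pics/m5.png",np.vstack([P[0][0:300],P[1][0:300]]))
cv2.imwrite("pics/m5.png",np.hstack([cv2.resize(p,(400,300),interpolation=cv2.INTER_AREA) for p in P]))
```

```text
d cm [ 0.13 -0.17  0.93] twist [ 0.01  0.05 -0.15] from [0.4829 0.166  0.2629] [1.7999e+02 5.0000e-02 7.9770e+01] F [ 0.6 -0.1 -1.9]
top base [194.25 190.36] top [192.61 188.95]
top base [218.84 194.79] top [217.86 193.5 ]
scene base [316.07 258.21] top [317.66 251.1 ]
scene base [298.09 234.96] top [299.15 227.47]
```

View pics/m5.png

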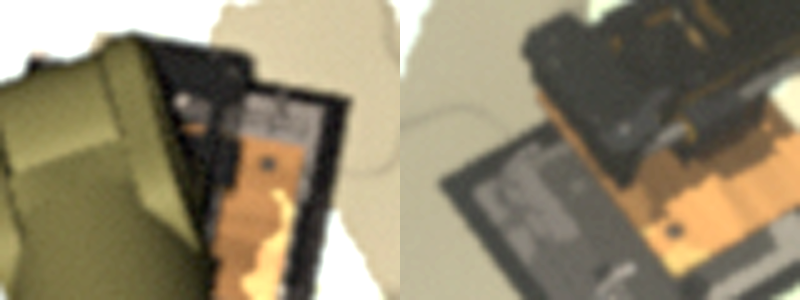

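```bash
cat > rel.py <<'E'
from h import *
def w2f(P):
    c,s=np.cos(np.radians(FY)),np.sin(np.radians(FY)); d=(np.array(P)[:2]-FP)*1000
    return np.array([c*d[0]+s*d[1],-s*d[0]+c*d[1]])
E
python3 - <<'E'
from rel import *
import h
p=env.get_obs()["tool_pos"]; yaw=79.77
# predicted holes from robot (in nominal file frame)
t=w2f(p); a=np.radians(yaw-90-FY)
for sy in(40,-40):
    v=np.array([46,sy-4.6]); print("robot hole",sy,(t+[np.cos(a)*v[0]-np.sin(a)*v[1],np.sin(a)*v[0]+np.cos(a)*v[1]]).round(1))
print("top  -y hole",w2f(back(cam("top"),218.0,192.0,.0763)).round(1))
print("scene +y hole",w2f(back(cam("scene"),318.4,245.4,.0763)).round(1))
for F,fy,n in(((526.4,152.5),-10.01,"top"),((525.8,156.8),-10.17,"scene")):
    h.FP=np.array(F)/1000;h.FY=fy; print(n,"posts",[w2f(h.f2w(0,y)).round(1).tolist() for y in(40,-40)])
E
```

```text
robot hole 40 [ 1.7 39.2]
robot hole -40 [  1.5 -40.8]
top  -y hole [  2.1 -42.2]
scene +y hole [-0.  38.3]
top posts [[0.9, 37.6], [1.0, -42.4]]
scene posts [[-0.4, 41.8], [-0.5, -38.2]]
```

Run:
```python
from h import *
m=cv2.imread("pics/m4.png"); P=[]
for x,y in((145,120),(235,130),(80,385),(150,470)):
    P.append(cv2.resize(m[y:y+60,x:x+80],(400,300),interpolation=cv2.INTER_CUBIC))
cv2.imwrite("pics/m6.png",np.vstack([np.hstack(P[:2]),np.hstack(P[2:])]))
for n,o,k,oy,offs in(("top",(150,150),4,0,((145,120),(235,130))),("scene",(264,200),400/108,300,((80,385),(150,470)))):
    for i,(xx,yy) in enumerate(offs):
        y=(40,-40)[i] if n=="top" else (-40,40)[i]
        for z in(12,50):
            q=(proj(cam(n),f2w(0,y,z))-o+.5)*k-.5+[0,oy]; q=(q-[xx,yy]+.5)*5-.5
            print(n,y,z,(q+[400*i,oy]).round(0))
```

```text
top 40 12 [169. 217.]
top 40 50 [137. 188.]
top -40 12 [611. 255.]
top -40 50 [592. 229.]
scene -40 12 [240. 531.]
scene -40 50 [260. 392.]
scene 40 12 [623. 537.]
scene 40 50 [652. 405.]
```

View pics/m6.png

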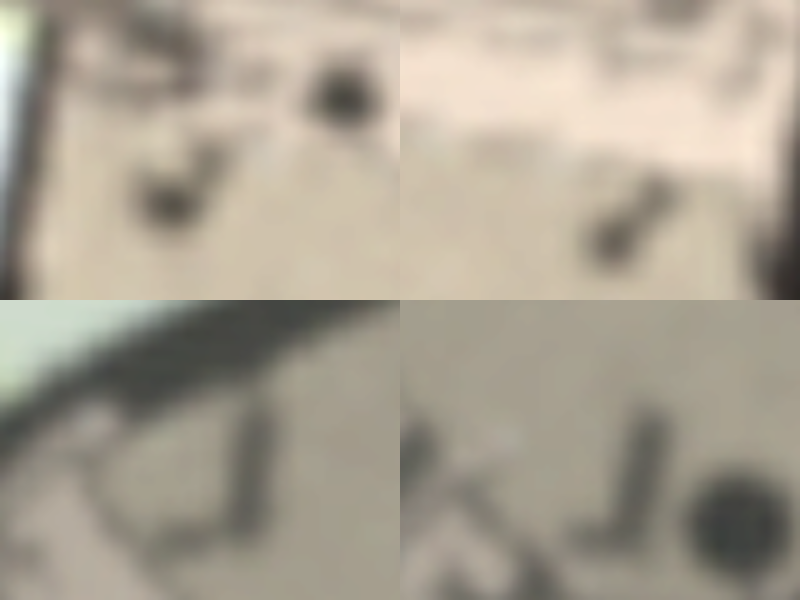

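>>> servo_tool(plan=[{"xyz": [0.12,-0.13,0.5],"twist": [0,0,-0.15],"jaw": 0.8},{"xyz": [0.12,-0.13,1],"twist": [0,0,-0.15],"jaw": 0.8},{"xyz": [0.12,-0.13,1.5],"twist": [0,0,-0.15],"jaw": 0.8},{"xyz": [0.12,-0.13,1.5],"twist": [0,0,-0.15],"jaw": 0.8},{"xyz": [0.12,-0.13,1.8],"twist": [0,0,-0.15],"jaw": 0.8},{"xyz": [0.12,-0.13,2.1],"twist": [0,0,-0.15],"jaw": 0.8},{"xyz": [0.12,-0.13,2.4],"twist": [0,0,-0.15],"jaw": 0.8},{"xyz": [0.12,-0.13,2.4],"twist": [0,0,-0.15],"jaw": 0.8}])

```text
time_s: 10.17
tool_pos: [0.4809, 0.1696, 0.2383]
tool_rot: [-180.0, 0.0, 80.1]
force: [-1.6, -0.3, -2.5]
grip_width: 0.0299
grasp_force: 30.0
```

Run:
```python
from h import *
delta(f2w(-46,4.6,40+27.6),79.92); o=env.get_obs(); print(o["wrist_torque"])
```

```text
d cm [-0.19  0.09  0.67] twist [-0.05  0.04  0.21] from [0.4809 0.1696 0.2383] [-1.7995e+02  4.0000e-02  8.0130e+01] F [-1.6 -0.3 -2.5]
[-0.14862734  0.09701806  0.01512785]
```

>>> servo_tool(plan=[{"xyz": [0,0,0.15],"twist": [0,0,0],"jaw": 0.8},{"xyz": [0,0,0.3],"twist": [0,0,0],"jaw": 0.8},{"xyz": [0,0,0.3],"twist": [0,0,0],"jaw": 0.8},{"xyz": [0,0,0.3],"twist": [0,0,0],"jaw": 0.8}])

```text
time_s: 10.5
tool_pos: [0.4812, 0.1696, 0.236]
tool_rot: [180.0, -0.0, 80.1]
force: [0.8, -0.3, -1.4]
grip_width: 0.0297
grasp_force: 30.0
```

Run:
```python
from h import *
delta(f2w(-46,4.6,40+27.6),79.92); o=env.get_obs(); print(o["wrist_torque"])
```

```text
d cm [-0.19  0.06  0.44] twist [ 0.01 -0.    0.2 ] from [0.4812 0.1696 0.236 ] [179.99  -0.    80.12] F [ 0.8 -0.3 -1.4]
[-0.05739091  0.03814122  0.04757477]
```

>>> servo_tool(plan=[{"xyz": [0,0,0.15],"twist": [0,0,0],"jaw": 0.8},{"xyz": [0,0,0.3],"twist": [0,0,0],"jaw": 0.8},{"xyz": [0,0,0.45],"twist": [0,0,0],"jaw": 0.8},{"xyz": [0,0,0.6],"twist": [0,0,0],"jaw": 0.8},{"xyz": [0,0,0.6],"twist": [0,0,0],"jaw": 0.8}])

```text
time_s: 10.92
tool_pos: [0.4813, 0.1693, 0.2298]
tool_rot: [180.0, 0.0, 80.1]
force: [1.4, -1.6, -1.4]
grip_width: 0.0299
grasp_force: 30.0
```

Run:
```python
from h import *
delta(f2w(-46,4.6,40+27.6),79.92); o=env.get_obs(); print(o["wrist_torque"])
```

```text
d cm [-0.17  0.04 -0.18] twist [0.03 0.02 0.18] from [0.4813 0.1693 0.2298] [1.7997e+02 2.0000e-02 8.0100e+01] F [ 1.4 -1.6 -1.4]
[-0.42525651 -0.2268889  -0.02162632]
```

>>> servo_tool(plan=[{"xyz": [-0.06,0.04,0.2],"twist": [0,0,0.1],"jaw": 0.8},{"xyz": [-0.06,0.04,0.4],"twist": [0,0,0.1],"jaw": 0.8},{"xyz": [-0.06,0.04,0.6],"twist": [0,0,0.1],"jaw": 0.8},{"xyz": [-0.06,0.04,0.8],"twist": [0,0,0.1],"jaw": 0.8},{"xyz": [-0.06,0.04,1],"twist": [0,0,0.1],"jaw": 0.8},{"xyz": [-0.06,0.04,1.2],"twist": [0,0,0.1],"jaw": 0.8},{"xyz": [-0.06,0.04,1.2],"twist": [0,0,0.1],"jaw": 0.8}])

```text
time_s: 11.5
tool_pos: [0.4813, 0.169, 0.2175]
tool_rot: [-180.0, 0.0, 80.0]
force: [0.8, -0.1, -2.1]
grip_width: 0.0298
grasp_force: 30.0
```

>>> servo_tool(plan=[{"xyz": [0,0,0.2],"twist": [0,0,0],"jaw": 0.8},{"xyz": [0,0,0.4],"twist": [0,0,0],"jaw": 0.8},{"xyz": [0,0,0.6],"twist": [0,0,0],"jaw": 0.8},{"xyz": [0,0,0.8],"twist": [0,0,0],"jaw": 0.8},{"xyz": [0,0,1],"twist": [0,0,0],"jaw": 0.8},{"xyz": [0,0,1.1],"twist": [0,0,0],"jaw": 0.8},{"xyz": [0,0,1.1],"twist": [0,0,0],"jaw": 0.8}])

```text
time_s: 12.08
tool_pos: [0.4813, 0.1689, 0.2067]
tool_rot: [-180.0, 0.0, 80.0]
force: [0.7, -0.4, -2.4]
grip_width: 0.0296
grasp_force: 30.0
```

>>> servo_tool(plan=[{"xyz": [0,0,0.1],"twist": [0,0,0],"jaw": 0.8},{"xyz": [0,0,0.2],"twist": [0,0,0],"jaw": 0.8},{"xyz": [0,0,0.28],"twist": [0,0,0],"jaw": 0.8},{"xyz": [0,0,0.28],"twist": [0,0,0],"jaw": 0.8}])

```text
time_s: 12.42
tool_pos: [0.4814, 0.169, 0.204]
tool_rot: [-180.0, -0.0, 80.0]
force: [0.5, -0.4, -1.9]
grip_width: 0.0296
grasp_force: 30.0
```

Release gently, opening modestly, then rise.

>>> servo_tool(plan=[{"xyz": [0,0,0.04],"twist": [0,0,0],"jaw": 0.6},{"xyz": [0,0,0.04],"twist": [0,0,0],"jaw": 0.5},{"xyz": [0,0,0.04],"twist": [0,0,0],"jaw": 0.45},{"xyz": [0,0,0.04],"twist": [0,0,0],"jaw": 0.45},{"xyz": [0,0,-1],"twist": [0,0,0],"jaw": 0.45},{"xyz": [0,0,-3],"twist": [0,0,0],"jaw": 0.45},{"xyz": [0,0,-6],"twist": [0,0,0],"jaw": 0.45},{"xyz": [0,0,-10],"twist": [0,0,0],"jaw": 0.8},{"xyz": [-1,0,-13],"twist": [0,0,0],"jaw": 1},{"xyz": [-2,0,-15],"twist": [0,0,0],"jaw": 1}], newtons=20)

```text
time_s: 13.25
tool_pos: [0.4786, 0.1494, 0.3587]
tool_rot: [179.7, -0.2, 80.1]
force: [0.3, -0.0, -0.1]
grip_width: 0.0348
grasp_force: 0.0
```

>>> servo_tool(plan=[{"xyz": [-10,-4,0],"twist": [0,0,0],"jaw": 1},{"xyz": [-10,-4,0],"twist": [0,0,0],"jaw": 1},{"xyz": [-10,-4,0],"twist": [0,0,0],"jaw": 1},{"xyz": [-10,-4,0],"twist": [0,0,0],"jaw": 1}])

```text
time_s: 13.58
tool_pos: [0.4193, 0.0529, 0.355]
tool_rot: [-180.0, -0.1, 79.7]
force: [0.8, 0.2, -0.5]
grip_width: 0.0093
grasp_force: 0.0
```

Run:
```python
from h import *
P=[]
for n,(x,y,w,h) in (("top",(150,150,80,60)),("scene",(264,190,100,75))):
    snap(n)
    im=cam(n)["img"][:,:,::-1][y:y+h,x:x+w]
    P.append(np.clip(cv2.resize(im,(400,300),interpolation=cv2.INTER_CUBIC).astype(float)*1.8,0,255).astype(np.uint8))
cv2.imwrite("pics/m7.png",np.hstack(P))
o=env.get_obs(); print(o["qpos"].round(0),o["tool_pos"],o["tool_rot"],o["grip_width"])
```

```text
[-38.  -9.  25. 118.   4.  71. -25.] [0.42108458 0.0570174  0.35523248] [ 1.79912147e+02 -1.43570459e-01  7.99190994e+01] 0.0033900434737785226
```

View pics/m7.png

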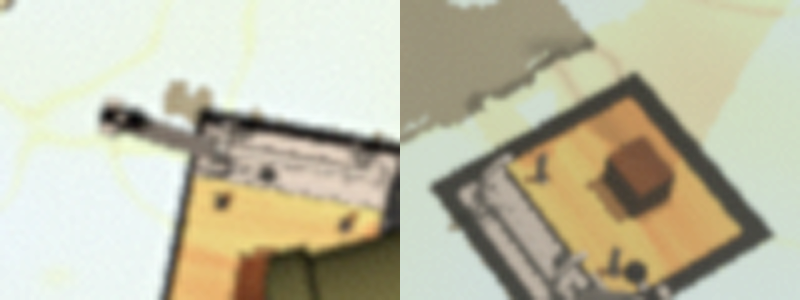

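Run:
```python
from rel import *
for n,u,v in(("top",174.9,173.2),("scene",322.1,257.4)):
    for z in(.11,.115,.12,.125): print(n,z,w2f(back(cam(n),u,v,z)).round(1))
for th in(.96,1.0):
  for h in(14,18,22): print(th,h,[round(50+95*np.cos(th)-h*np.sin(th),1),round(30+95*np.sin(th)+h*np.cos(th),1)])
# triangulate
A=[];b=[]
for n,u,v in(("top",174.9,173.2),("scene",322.1,257.4)):
    c=cam(n);o=-c["R"].T@c["t"];d=c["R"].T@np.linalg.solve(c["camera_matrix"],[u,v,1]);d/=np.linalg.norm(d)
    M=np.eye(3)-np.outer(d,d);A.append(M);b.append(M@o)
X=np.linalg.lstsq(np.vstack(A),np.hstack(b),rcond=None)[0]; print(X,w2f(X))
```

```text
top 0.11 [31.5 91.8]
top 0.115 [30.9 90.8]
top 0.12 [30.3 89.7]
top 0.125 [29.7 88.7]
scene 0.11 [25.3 81.2]
scene 0.115 [27.3 83. ]
scene 0.12 [29.4 84.8]
scene 0.125 [31.4 86.6]
0.96 14 [np.float64(93.0), np.float64(115.9)]
0.96 18 [np.float64(89.7), np.float64(118.1)]
0.96 22 [np.float64(86.5), np.float64(120.4)]
1.0 14 [np.float64(89.5), np.float64(117.5)]
1.0 18 [np.float64(86.2), np.float64(119.7)]
1.0 22 [np.float64(82.8), np.float64(121.8)]
[0.57137666 0.23595329 0.12555234] [30.60600242 87.66318932]
```

```bash
cat >> h.py <<'E'
def tip(th,h=19,phi=None,gap=0):
    phi=45*th if phi is None else phi; a=np.radians(phi); zd=np.array([np.sin(a),-np.cos(a)])
    C=np.array([50+95*np.cos(th)-h*np.sin(th),30+95*np.sin(th)+h*np.cos(th)])-(7+gap)*zd
    return f2w(30,*C),phi
E
python3 - <<'E'
from h import *
g,phi=tip(1.0,gap=30); delta(g,79.92,phi,.182)
E
```

```text
d cm [ 4.51 11.59  8.05] twist [8.000e-02 4.486e+01 3.000e-02] from [0.4211 0.057  0.3552] [ 1.7991e+02 -1.4000e-01  7.9920e+01] F [-0.3  0.9  0.7]
```

>>> servo_tool(plan=[{"xyz": [2,4,0],"twist": [0,7,0],"jaw": 1},{"xyz": [4,8,0],"twist": [0,14,0],"jaw": 1},{"xyz": [4.5,11.6,0],"twist": [0,21,0],"jaw": 1},{"xyz": [4.5,11.6,0],"twist": [0,28,0],"jaw": 1},{"xyz": [4.5,11.6,2],"twist": [0,35,0],"jaw": 1},{"xyz": [4.5,11.6,4],"twist": [0,42,0],"jaw": 1},{"xyz": [4.5,11.6,6],"twist": [0,45,0],"jaw": 1},{"xyz": [4.5,11.6,7],"twist": [0,45,0],"jaw": 1},{"xyz": [4.5,11.6,7],"twist": [0,45,0],"jaw": 1},{"xyz": [4.5,11.6,7],"twist": [0,45,0],"jaw": 1}])

```text
time_s: 14.52
tool_pos: [0.5437, 0.083, 0.2842]
tool_rot: [-179.9, -44.9, 80.1]
force: [0.7, -0.1, 0.6]
grip_width: 0.0003
grasp_force: 0.0
```

>>> servo_tool(plan=[{"xyz": [0,0,0],"twist": [0,0,0],"jaw": 1},{"xyz": [0,0,0],"twist": [0,0,0],"jaw": 1}])

```text
time_s: 14.68
tool_pos: [0.544, 0.0827, 0.2861]
tool_rot: [179.8, -45.0, 80.3]
force: [-0.5, 0.2, -0.0]
grip_width: 0.0007
grasp_force: 0.0
```

Run:
```python
from h import *
for gp in(30,10,0): 
    g,phi=tip(1.0,gap=gp); delta(g,79.92,phi,.182)
o=env.get_obs(); print(o["qpos"].round(0),o["time_s"],o["force"])
```

```text
d cm [-0.88 -0.06  0.67] twist [-0.01 -0.04  0.26] from [0.544  0.0827 0.2861] [179.75 -45.04  80.29] F [-0.5  0.2 -0. ]
d cm [-0.89 -0.05  2.67] twist [-0.01 -0.04  0.26] from [0.544  0.0827 0.2861] [179.75 -45.04  80.29] F [-0.5  0.2 -0. ]
d cm [-0.89 -0.05  3.67] twist [-0.01 -0.04  0.26] from [0.544  0.0827 0.2861] [179.75 -45.04  80.29] F [-0.5  0.2 -0. ]
[-27.  13.  32. 113. -59.  66.  26.] 14.6833 [-0.53190951  0.21567345 -0.02871207]
```

>>> servo_tool(plan=[{"xyz": [-0.9,-0.05,0.5],"twist": [0,0,0.3],"jaw": 1},{"xyz": [-0.9,-0.05,1.5],"twist": [0,0,0.3],"jaw": 1},{"xyz": [-0.9,-0.05,2.3],"twist": [0,0,0.3],"jaw": 1},{"xyz": [-0.9,-0.05,2.9],"twist": [0,0,0.3],"jaw": 1},{"xyz": [-0.9,-0.05,3.2],"twist": [0,0,0.3],"jaw": 1},{"xyz": [-0.9,-0.05,3.2],"twist": [0,0,0.3],"jaw": 1}])

```text
time_s: 15.18
tool_pos: [0.5453, 0.0991, 0.2543]
tool_rot: [-179.6, -45.0, 79.6]
force: [-0.8, 0.0, 0.1]
grip_width: 0.0005
grasp_force: 0.0
```

Run:
```python
from h import *
P=[]
for n,(x,y,w,h) in (("top",(140,140,80,60)),("scene",(284,210,80,60))):
    snap(n)
    im=cam(n)["img"][:,:,::-1][y:y+h,x:x+w]
    P.append(np.clip(cv2.resize(im,(400,300),interpolation=cv2.INTER_CUBIC).astype(float)*2.2,0,255).astype(np.uint8))
cv2.imwrite("pics/m8.png",np.hstack(P))
g,phi=tip(1.0,gap=0); delta(g,79.92,phi,.182)
```

```text
d cm [0.21 0.06 0.39] twist [-0.09  0.   -0.22] from [0.5457 0.0981 0.2551] [-179.69  -44.99   79.6 ] F [ 0.2 -0.1  0.2]
```

View pics/m8.png

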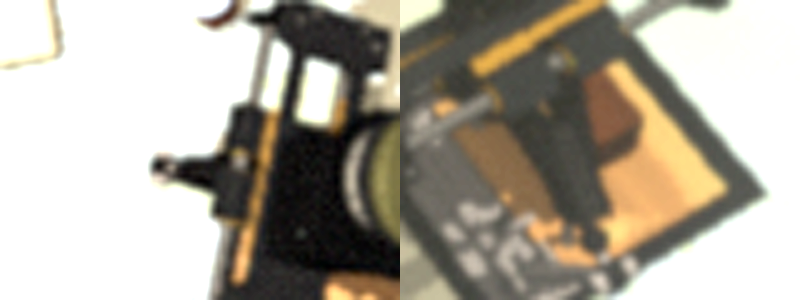

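```bash
cat > path.py <<'E'
import sys
from h import *
for th in map(float,sys.argv[1:]):
    g,phi=tip(th); print(th,end=" "); delta(g,79.92,phi,.182)
o=env.get_obs(); g=o["tool_pos"]+Ro.from_euler("xyz",o["tool_rot"],degrees=True).apply([0,0,.182])
print(o["time_s"],g,o["qpos"].round(0))
E
python3 path.py 1 .95 .9 .85 .8 .75 | cut -c1-90
```

```text
1.0 d cm [0.21 0.06 0.39] twist [-0.09  0.   -0.22] from [0.5457 0.0981 0.2551] [-179.69  
0.95 d cm [1.14 0.06 0.85] twist [-0.09 -2.25 -0.22] from [0.5457 0.0981 0.2551] [-179.69 
0.9 d cm [2.04 0.05 1.35] twist [-0.09 -4.5  -0.22] from [0.5457 0.0981 0.2551] [-179.69  
0.85 d cm [2.91 0.05 1.89] twist [-0.1  -6.75 -0.22] from [0.5457 0.0981 0.2551] [-179.69 
0.8 d cm [3.76 0.05 2.46] twist [-0.1  -9.   -0.22] from [0.5457 0.0981 0.2551] [-179.69  
0.75 d cm [4.58 0.05 3.07] twist [ -0.11 -11.25  -0.21] from [0.5457 0.0981 0.2551] [-179.
15.2833 [0.56792295 0.22489396 0.12638791] [-27.  16.  31. 114. -62.  64.  28.]
```

>>> servo_tool(plan=[{"xyz": [0.2,0.05,0.3],"twist": [0,0,-0.2],"jaw": 1},{"xyz": [0.65,0.05,0.6],"twist": [0,-1.1,-0.2],"jaw": 1},{"xyz": [1.15,0.05,0.85],"twist": [0,-2.2,-0.2],"jaw": 1},{"xyz": [1.6,0.05,1.1],"twist": [0,-3.4,-0.2],"jaw": 1},{"xyz": [2.05,0.05,1.35],"twist": [0,-4.5,-0.2],"jaw": 1},{"xyz": [2.05,0.05,1.35],"twist": [0,-4.5,-0.2],"jaw": 1}])

```text
time_s: 15.78
tool_pos: [0.5509, 0.1208, 0.2613]
tool_rot: [179.9, -40.4, 80.0]
force: [-2.9, -6.5, 3.8]
grip_width: 0.0006
grasp_force: 4.1
```

```bash
python3 path.py .9 .85 .8 .75 .7 .65 .6 .55 .5
```

```text
0.9 d cm [-0.04 -0.06  0.15] twist [0.04 0.14 0.05] from [0.5509 0.1208 0.2613] [179.91 -40.36  79.99] F [-2.9 -6.5  3.8]
0.85 d cm [ 0.88 -0.06  0.62] twist [ 0.04 -2.11  0.05] from [0.5509 0.1208 0.2613] [179.91 -40.36  79.99] F [-2.9 -6.5  3.8]
0.8 d cm [ 1.77 -0.06  1.12] twist [ 0.05 -4.36  0.05] from [0.5509 0.1208 0.2613] [179.91 -40.36  79.99] F [-2.9 -6.5  3.8]
0.75 d cm [ 2.64 -0.06  1.66] twist [ 0.05 -6.61  0.05] from [0.5509 0.1208 0.2613] [179.91 -40.36  79.99] F [-2.9 -6.5  3.8]
0.7 d cm [ 3.48 -0.06  2.23] twist [ 0.05 -8.86  0.05] from [0.5509 0.1208 0.2613] [179.91 -40.36  79.99] F [-2.9 -6.5  3.8]
0.65 d cm [ 4.29 -0.06  2.83] twist [  0.05 -11.11   0.05] from [0.5509 0.1208 0.2613] [179.91 -40.36  79.99] F [-2.9 -6.5  3.8]
0.6 d cm [ 5.07 -0.06  3.47] twist [  0.05 -13.36   0.05] from [0.5509 0.1208 0.2613] [179.91 -40.36  79.99] F [-2.9 -6.5  3.8]
0.55 d cm [ 5.83 -0.06  4.14] twist [  0.05 -15.61   0.05] from [0.5509 0.1208 0.2613] [179.91 -40.36  79.99] F [-2.9 -6.5  3.8]
0.5 d cm [ 6.55 -0.06  4.84] twist [  0.05 -17.86   0.05] from [0.5509 0.1208 0.2613] [179.91 -40.36  79.99] F [-2.9 -6.5  3.8]
15.7833 [0.57169981 0.23681989 0.12263577] [-31.  15.  31. 113. -57.  61.  22.]
```

>>> servo_tool(plan=[{"xyz": [0.4,-0.05,0.4],"twist": [0,-1,0],"jaw": 1},{"xyz": [0.9,-0.05,0.65],"twist": [0,-2.1,0],"jaw": 1},{"xyz": [1.35,-0.05,0.9],"twist": [0,-3.2,0],"jaw": 1},{"xyz": [1.75,-0.05,1.15],"twist": [0,-4.4,0],"jaw": 1},{"xyz": [2.2,-0.05,1.4],"twist": [0,-5.5,0],"jaw": 1},{"xyz": [2.65,-0.05,1.7],"twist": [0,-6.6,0],"jaw": 1}])

```text
time_s: 16.28
tool_pos: [0.5562, 0.1509, 0.2662]
tool_rot: [179.9, -33.8, 79.9]
force: [-4.1, -7.1, 8.1]
grip_width: 0.0005
grasp_force: 5.3
```

```bash
python3 path.py .75 .7 .65 .6 .55 .5 .45 .4| cut -c1-60; python3 path.py .75 |tail -2
```

```text
0.75 d cm [ 0.   -0.05  0.05] twist [ 0.1  -0.09 -0.04] from
0.7 d cm [ 0.9  -0.05  0.53] twist [ 0.1  -2.34 -0.04] from 
0.65 d cm [ 1.78 -0.05  1.04] twist [ 0.1  -4.59 -0.04] from
0.6 d cm [ 2.63 -0.06  1.58] twist [ 0.1  -6.84 -0.05] from 
0.55 d cm [ 3.45 -0.06  2.16] twist [ 0.1  -9.09 -0.05] from
0.5 d cm [ 4.25 -0.06  2.77] twist [  0.1  -11.34  -0.05] fr
0.45 d cm [ 5.01 -0.06  3.41] twist [  0.1  -13.59  -0.05] f
0.4 d cm [ 5.74 -0.06  4.09] twist [  0.1  -15.84  -0.05] fr
16.2833 [0.57421618 0.25059975 0.11504427] [-36.  15.  31. 1
0.75 d cm [ 0.   -0.05  0.05] twist [ 0.1  -0.09 -0.04] from [0.5562 0.1509 0.2662] [179.92 -33.84  79.87] F [-4.1 -7.1  8.1]
16.2833 [0.57421618 0.25059975 0.11504427] [-36.  15.  31. 111. -50.  57.  12.]
```

>>> servo_tool(plan=[{"xyz": [0.45,0,0.3],"twist": [0,-1.1,0],"jaw": 1},{"xyz": [0.9,0,0.55],"twist": [0,-2.3,0],"jaw": 1},{"xyz": [1.35,0,0.8],"twist": [0,-3.4,0],"jaw": 1},{"xyz": [1.8,0,1.05],"twist": [0,-4.6,0],"jaw": 1},{"xyz": [2.2,0,1.3],"twist": [0,-5.7,0],"jaw": 1},{"xyz": [2.65,0,1.6],"twist": [0,-6.8,0],"jaw": 1}])

```text
time_s: 16.78
tool_pos: [0.5617, 0.1818, 0.2681]
tool_rot: [179.9, -27.1, 79.9]
force: [-3.4, -6.5, 8.5]
grip_width: 0.0004
grasp_force: 5.0
```

```bash
python3 path.py .6 .55 .5 .45 .4 .35 .3 .25| cut -c1-60; python3 path.py .6 |tail -2
```

```text
0.6 d cm [-0.09 -0.05 -0.01] twist [ 0.09 -0.09 -0.02] from 
0.55 d cm [ 0.8  -0.05  0.47] twist [ 0.09 -2.34 -0.02] from
0.5 d cm [ 1.66 -0.05  0.99] twist [ 0.09 -4.59 -0.03] from 
0.45 d cm [ 2.49 -0.05  1.54] twist [ 0.09 -6.84 -0.03] from
0.4 d cm [ 3.3  -0.06  2.12] twist [ 0.09 -9.09 -0.03] from 
0.35 d cm [ 4.08 -0.06  2.73] twist [  0.09 -11.34  -0.03] f
0.3 d cm [ 4.83 -0.06  3.37] twist [  0.09 -13.59  -0.03] fr
0.25 d cm [ 5.55 -0.06  4.05] twist [  0.09 -15.84  -0.03] f
16.7833 [0.57645201 0.26336342 0.10602694] [-41.  16.  32. 1
0.6 d cm [-0.09 -0.05 -0.01] twist [ 0.09 -0.09 -0.02] from [0.5617 0.1818 0.2681] [179.92 -27.09  79.9 ] F [-3.4 -6.5  8.5]
16.7833 [0.57645201 0.26336342 0.10602694] [-41.  16.  32. 108. -42.  56.   3.]
```

>>> servo_tool(plan=[{"xyz": [0.4,0,0.25],"twist": [0,-1.1,0],"jaw": 1},{"xyz": [0.8,0,0.5],"twist": [0,-2.3,0],"jaw": 1},{"xyz": [1.25,0,0.75],"twist": [0,-3.4,0],"jaw": 1},{"xyz": [1.65,0,1.0],"twist": [0,-4.6,0],"jaw": 1},{"xyz": [2.1,0,1.28],"twist": [0,-5.7,0],"jaw": 1},{"xyz": [2.5,0,1.55],"twist": [0,-6.8,0],"jaw": 1}])

```text
time_s: 17.28
tool_pos: [0.5669, 0.2115, 0.2658]
tool_rot: [179.9, -20.3, 79.9]
force: [-1.8, -3.4, 6.8]
grip_width: 0.0005
grasp_force: 4.4
```

```bash
python3 path.py .45 .4 .35 .3 .25 .2 .15 .1 .05 0| cut -c1-60; python3 path.py .45 |tail -2
```

```text
0.45 d cm [-0.09 -0.04 -0.03] twist [ 0.1  -0.08  0.01] from
0.4 d cm [ 0.78 -0.04  0.46] twist [ 0.1  -2.33  0.  ] from 
0.35 d cm [ 1.63 -0.05  0.98] twist [ 0.1  -4.58  0.  ] from
0.3 d cm [ 2.45 -0.05  1.53] twist [ 0.1  -6.83  0.  ] from 
0.25 d cm [ 3.24 -0.05  2.11] twist [ 0.1  -9.08 -0.  ] from
0.2 d cm [ 4.   -0.05  2.73] twist [  0.1  -11.33  -0.  ] fr
0.15 d cm [ 4.73 -0.05  3.37] twist [ 1.000e-01 -1.358e+01 -
0.1 d cm [ 5.44 -0.05  4.04] twist [ 1.000e-01 -1.583e+01 -1
0.05 d cm [ 6.11 -0.05  4.74] twist [ 1.000e-01 -1.808e+01 -
0.0 d cm [ 6.74 -0.05  5.47] twist [ 1.000e-01 -2.033e+01 -1
17.2833 [0.57823678 0.27369734 0.09516343] [-45.  18.  33. 1
0.45 d cm [-0.09 -0.04 -0.03] twist [ 0.1  -0.08  0.01] from [0.5669 0.2115 0.2658] [179.9  -20.33  79.93] F [-1.8 -3.4  6.8]
17.2833 [0.57823678 0.27369734 0.09516343] [-45.  18.  33. 105. -35.  56.  -6.]
```

>>> servo_tool(plan=[{"xyz": [0.4,0,0.22],"twist": [0,-1.1,0],"jaw": 1},{"xyz": [0.8,0,0.47],"twist": [0,-2.3,0],"jaw": 1},{"xyz": [1.2,0,0.72],"twist": [0,-3.4,0],"jaw": 1},{"xyz": [1.63,0,1.0],"twist": [0,-4.6,0],"jaw": 1},{"xyz": [2.05,0,1.27],"twist": [0,-5.7,0],"jaw": 1},{"xyz": [2.45,0,1.55],"twist": [0,-6.8,0],"jaw": 1},{"xyz": [2.85,0,1.83],"twist": [0,-8,0],"jaw": 1},{"xyz": [3.25,0,2.12],"twist": [0,-9,0],"jaw": 1}])

```text
time_s: 17.95
tool_pos: [0.5734, 0.2497, 0.2571]
tool_rot: [179.9, -11.4, 80.0]
force: [0.4, -2.4, 4.9]
grip_width: 0.0005
grasp_force: 2.6
```

```bash
python3 path.py .25 .2 .15 .1 .05 0| cut -c1-60; python3 path.py .25 |tail -2
```

```text
0.25 d cm [-0.11 -0.02 -0.04] twist [ 0.13 -0.13  0.05] from
0.2 d cm [ 0.74 -0.02  0.44] twist [ 0.13 -2.38  0.04] from 
0.15 d cm [ 1.57 -0.02  0.97] twist [ 0.13 -4.63  0.04] from
0.1 d cm [ 2.37 -0.02  1.52] twist [ 0.13 -6.88  0.04] from 
0.05 d cm [ 3.14 -0.03  2.11] twist [ 0.13 -9.13  0.04] from
0.0 d cm [ 3.88 -0.03  2.72] twist [  0.13 -11.38   0.03] fr
17.95 [0.58013179 0.28502079 0.07863667] [-51.  22.  34. 101
0.25 d cm [-0.11 -0.02 -0.04] twist [ 0.13 -0.13  0.05] from [0.5734 0.2497 0.2571] [179.86 -11.38  79.97] F [ 0.4 -2.4  4.9]
17.95 [0.58013179 0.28502079 0.07863667] [-51.  22.  34. 101. -26.  58. -16.]
```

>>> servo_tool(plan=[{"xyz": [0.35,0,0.2],"twist": [0,-1.1,0],"jaw": 1},{"xyz": [0.74,0,0.45],"twist": [0,-2.3,0],"jaw": 1},{"xyz": [1.15,0,0.7],"twist": [0,-3.5,0],"jaw": 1},{"xyz": [1.57,0,0.97],"twist": [0,-4.6,0],"jaw": 1},{"xyz": [1.97,0,1.25],"twist": [0,-5.7,0],"jaw": 1},{"xyz": [2.3,0,1.5],"twist": [0,-6.8,0],"jaw": 1},{"xyz": [2.3,0,1.5],"twist": [0,-6.8,0],"jaw": 1}])

```text
time_s: 18.53
tool_pos: [0.5762, 0.2754, 0.2436]
tool_rot: [-179.8, -4.3, 80.1]
force: [-0.9, 0.7, -0.1]
grip_width: 0.0007
grasp_force: 0.0
```

```bash
python3 path.py .1 .08 .06 .04 .02 0| cut -c1-60; python3 path.py .1 |tail -2
```

```text
0.1 d cm [ 0.07  0.16 -0.32] twist [-0.17  0.15  0.15] from 
0.08 d cm [ 0.41  0.16 -0.12] twist [-0.17 -0.75  0.15] from
0.06 d cm [0.74 0.16 0.07] twist [-0.17 -1.65  0.15] from [0
0.04 d cm [1.07 0.16 0.27] twist [-0.17 -2.55  0.16] from [0
0.02 d cm [1.4  0.16 0.48] twist [-0.17 -3.45  0.16] from [0
0.0 d cm [1.72 0.17 0.69] twist [-0.17 -4.35  0.16] from [0.
18.5333 [0.57803577 0.28908645 0.06213757] [-55.  26.  35.  
0.1 d cm [ 0.07  0.16 -0.32] twist [-0.17  0.15  0.15] from [0.5762 0.2754 0.2436] [-179.84   -4.35   80.07] F [-0.9  0.7 -0.1]
18.5333 [0.57803577 0.28908645 0.06213757] [-55.  26.  35.  97. -21.  60. -22.]
```

>>> servo_tool(plan=[{"xyz": [0,0,-0.7],"twist": [0,0,0],"jaw": 1},{"xyz": [0.3,0,-1.4],"twist": [0,0,0],"jaw": 1},{"xyz": [1,0.1,-1.4],"twist": [0,-2.2,0],"jaw": 1},{"xyz": [1.72,0.17,-1],"twist": [0,-4.35,0],"jaw": 1},{"xyz": [1.72,0.17,-0.5],"twist": [0,-4.35,0],"jaw": 1},{"xyz": [1.72,0.17,-0.3],"twist": [0,-4.35,0],"jaw": 1},{"xyz": [1.72,0.17,-0.3],"twist": [0,-4.35,0],"jaw": 1}])

```text
time_s: 19.12
tool_pos: [0.5811, 0.2895, 0.2482]
tool_rot: [-179.8, -0.1, 79.9]
force: [0.7, 0.1, -1.1]
grip_width: 0.0003
grasp_force: 0.0
```

```bash
python3 path.py 0
```

```text
0.0 d cm [ 0.29 -0.08  1.02] twist [-0.16 -0.1  -0.01] from [0.5811 0.2895 0.2482] [-1.7984e+02 -1.0000e-01  7.9910e+01] F [ 0.7  0.1 -1.1]
19.1167 [0.58066133 0.28988446 0.06616829] [-56.  28.  36.  94. -18.  63. -26.]
```

>>> servo_tool(plan=[{"xyz": [0.25,-0.05,0.1],"twist": [0,0,0],"jaw": 1},{"xyz": [0.25,-0.05,0.3],"twist": [0,0,0],"jaw": 1},{"xyz": [0.25,-0.05,0.5],"twist": [0,0,0],"jaw": 1},{"xyz": [0.25,-0.05,0.6],"twist": [0,0,0],"jaw": 1},{"xyz": [0.25,-0.05,0.6],"twist": [0,0,0],"jaw": 1}])

```text
time_s: 19.53
tool_pos: [0.5813, 0.2927, 0.2428]
tool_rot: [-179.9, -0.1, 79.9]
force: [0.7, 0.1, 0.2]
grip_width: 0.0003
grasp_force: 0.0
```

>>> servo_tool(plan=[{"xyz": [0,0,0.08],"twist": [0,0,0],"jaw": 1},{"xyz": [0,0,0.16],"twist": [0,0,0],"jaw": 1},{"xyz": [0,0,0.16],"twist": [0,0,0],"jaw": 1}])

```text
time_s: 19.78
tool_pos: [0.5814, 0.2929, 0.2414]
tool_rot: [-179.9, -0.2, 80.0]
force: [-0.3, 0.4, -0.2]
grip_width: 0.0002
grasp_force: 0.0
```

>>> servo_tool(plan=[{"xyz": [0,0,0.08],"twist": [0,0,0],"jaw": 1},{"xyz": [0,0,0.16],"twist": [0,0,0],"jaw": 1},{"xyz": [0,0,0.16],"twist": [0,0,0],"jaw": 1}])

```text
time_s: 20.03
tool_pos: [0.5814, 0.293, 0.2397]
tool_rot: [-179.9, -0.1, 80.0]
force: [-0.2, 0.0, -0.7]
grip_width: 0.0006
grasp_force: 0.0
```

>>> servo_tool(plan=[{"xyz": [0,0,0.08],"twist": [0,0,0],"jaw": 1},{"xyz": [0,0,0.16],"twist": [0,0,0],"jaw": 1},{"xyz": [0,0,0.16],"twist": [0,0,0],"jaw": 1}])

```text
time_s: 20.28
tool_pos: [0.5815, 0.293, 0.2382]
tool_rot: [-179.9, -0.2, 80.0]
force: [-0.2, 1.4, 0.9]
grip_width: 0.001
grasp_force: 0.2
```

>>> servo_tool(plan=[{"xyz": [0,0,0.05],"twist": [0,0,0],"jaw": 1},{"xyz": [0,0,0.1],"twist": [0,0,0],"jaw": 1},{"xyz": [0,0,0.1],"twist": [0,0,0],"jaw": 1}])

```text
time_s: 20.53
tool_pos: [0.5816, 0.2931, 0.2378]
tool_rot: [-179.9, -0.2, 80.0]
force: [-0.4, -0.4, 3.4]
grip_width: 0.0001
grasp_force: 1.7
```

```bash
python3 path.py 0
```

```text
0.0 d cm [-0.07 -0.06 -0.02] twist [-0.06 -0.19  0.04] from [0.5816 0.2931 0.2378] [-179.94   -0.19   79.96] F [-0.4 -0.4  3.4]
20.5333 [0.58147717 0.29373272 0.05578865] [-56.  29.  36.  94. -19.  62. -25.]
```

>>> servo_tool(plan=[{"xyz": [0,0,0.05],"twist": [0,0,0],"jaw": 1},{"xyz": [0,0,0.1],"twist": [0,0,0],"jaw": 1},{"xyz": [0,0,0.1],"twist": [0,0,0],"jaw": 1}])

```text
time_s: 20.78
tool_pos: [0.5817, 0.2933, 0.2375]
tool_rot: [-180.0, -0.2, 80.0]
force: [-0.6, -0.7, 7.8]
grip_width: 0.0007
grasp_force: 3.8
```

>>> servo_tool(plan=[{"xyz": [0,0,0.05],"twist": [0,0,0],"jaw": 1},{"xyz": [0,0,0.1],"twist": [0,0,0],"jaw": 1},{"xyz": [0,0,0.1],"twist": [0,0,0],"jaw": 1}])

```text
time_s: 21.03
tool_pos: [0.5818, 0.2933, 0.2372]
tool_rot: [-180.0, -0.3, 80.0]
force: [-3.5, -0.6, 10.6]
grip_width: 0.0002
grasp_force: 5.6
```

>>> servo_tool(plan=[{"xyz": [0,0,0.06],"twist": [0,0,0],"jaw": 1},{"xyz": [0,0,0.12],"twist": [0,0,0],"jaw": 1},{"xyz": [0,0,0.12],"twist": [0,0,0],"jaw": 1},{"xyz": [0,0,0.12],"twist": [0,0,0],"jaw": 1},{"xyz": [0,0,0.12],"twist": [0,0,0],"jaw": 1},{"xyz": [0,0,0.12],"twist": [0,0,0],"jaw": 1}])

```text
time_s: 21.53
tool_pos: [0.5819, 0.2933, 0.2369]
tool_rot: [-180.0, -0.3, 80.0]
force: [-5.9, -1.3, 14.8]
grip_width: 0.0009
grasp_force: 7.9
```

>>> servo_tool(plan=[{"xyz": [0,0,0],"twist": [0,0,0],"jaw": 1},{"xyz": [0,0,0],"twist": [0,0,0],"jaw": 1},{"xyz": [0,0,0],"twist": [0,0,0],"jaw": 1},{"xyz": [0,0,0],"twist": [0,0,0],"jaw": 1},{"xyz": [0,0,0],"twist": [0,0,0],"jaw": 1},{"xyz": [0,0,0],"twist": [0,0,0],"jaw": 1},{"xyz": [0,0,0],"twist": [0,0,0],"jaw": 1},{"xyz": [0,0,0],"twist": [0,0,0],"jaw": 1},{"xyz": [0,0,0],"twist": [0,0,0],"jaw": 1},{"xyz": [0,0,0],"twist": [0,0,0],"jaw": 1}])

```text
time_s: 22.37
tool_pos: [0.5819, 0.2933, 0.2369]
tool_rot: [-180.0, -0.3, 80.0]
force: [-3.5, -1.7, 14.8]
grip_width: 0.0005
grasp_force: 7.8
```

>>> servo_tool(plan=[{"xyz": [0,0,-0.5],"twist": [0,0,0],"jaw": 1},{"xyz": [0,0,-2],"twist": [0,0,0],"jaw": 1},{"xyz": [0,0,-5],"twist": [0,0,0],"jaw": 1},{"xyz": [0,0,-9],"twist": [0,0,0],"jaw": 1},{"xyz": [0,0,-13],"twist": [0,0,0],"jaw": 1},{"xyz": [4,0,-16],"twist": [0,0,0],"jaw": 1},{"xyz": [8,0,-16],"twist": [0,0,0],"jaw": 1},{"xyz": [12,0,-16],"twist": [0,0,0],"jaw": 1},{"xyz": [14,0,-16],"twist": [0,0,0],"jaw": 1},{"xyz": [14,0,-16],"twist": [0,0,0],"jaw": 1}])

```text
time_s: 23.2
tool_pos: [0.6037, 0.4382, 0.3921]
tool_rot: [-179.8, -0.3, 80.5]
force: [-1.3, 0.2, -0.4]
grip_width: 0.0006
grasp_force: 0.0
```

>>> servo_tool(plan=[{"xyz": [0,0,0],"twist": [0,0,0],"jaw": 1},{"xyz": [0,0,0],"twist": [0,0,0],"jaw": 1},{"xyz": [0,0,0],"twist": [0,0,0],"jaw": 1},{"xyz": [0,0,0],"twist": [0,0,0],"jaw": 1}])

```text
time_s: 23.53
tool_pos: [0.6066, 0.4284, 0.3948]
tool_rot: [-179.9, -0.1, 79.8]
force: [-0.2, 1.0, 0.6]
grip_width: 0.0011
grasp_force: 0.0
```

Run:
```python
from h import *
for n,(u,v),r in(("scene",(334,292),10),("top",(162,174),8)):
    c=snap(n)["img"].mean(2).astype(np.float32)
    o=cv2.resize(cv2.imread(f"pics/{n}0.png"),(512,384),interpolation=cv2.INTER_AREA).mean(2).astype(np.float32)
    t=o[v-r:v+r,u-r:u+r]; w=c[v-r-30:v+r+30,u-r-30:u+r+30]
    m=cv2.matchTemplate(w,t,cv2.TM_CCOEFF_NORMED); _,s,_,l=cv2.minMaxLoc(m); print(n,s,np.array(l)-30)
# board: orange mask centroid in scene
im=cam("scene")["img"].astype(int); k=((im[...,0]-im[...,2])>35).astype(np.uint8); k[:, :264]=0;k[:,365:]=0;k[:200]=0;k[300:]=0
ys,xs=np.nonzero(k); print(len(xs),cv2.minAreaRect(np.c_[xs,ys].astype(np.float32)),proj(cam("scene"),f2w(-36,0,17)))
o=env.get_obs();print(o["force"],o["time_s"])
```

```text
scene 0.8837708234786987 [0 0]
top 0.886039137840271 [0 0]
778 ((319.615478515625, 240.63323974609375), (48.313720703125, 34.5601806640625), 49.08561706542969) [318.43371167 238.99091766]
[0.07724388 0.77434959 0.97998571] 23.6333
```

The button is back exactly at its starting pixels in both pictures, so the lever is fully down. The board lies in its place, so I'm handing in.

```bash
python3 -c "
from cell import env
print(env.sign_off())"
```

```text
the job is handed in; nothing more can be done
None
```

The job is handed in at about 24 s; no verdict was returned: the rings were opened, the board is filed flat over both posts with its block away from the rings, and the lever is shut again after its button was pressed at about 15 N for about a second.

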